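Reassemble the tablet mill: seat the cup, mesh and hold down the cutter

ROBOT

A 6-joint arm with a two-finger parallel gripper is mounted at the origin on a cart in front of the work surface, level with it; the furniture and walls round the work are solid. World frame = base frame: x ahead of the robot, y to its left, z up, the work surface at z = 0. Lengths are in m, angles in rad, forces in N, time in s.
With the tool pointing down it reaches from about 0.3 to 0.875 m from the base axis. Payload 6.4 kg.
Tool frame: the origin (TCP) lies at the very end of the fingers, on their centre line; the grasp point (between the pads) lies 19 mm behind it (ctrl.grip_point_offset is the z of the grasp point in the tool frame, in m); z points along the fingers, y is the direction in which the jaws open and shut (so a half turn about z gives the same grasp; the last joint's range is limited). The gripper opens to 85 mm and grips with 20 to 120 N. Pads are 22 mm wide; open, the fingers measure 114 mm over their backs; the gripper's body (76 mm by 85 mm) begins 54 mm behind the grasp point. The pads swing forward as they close: fully open they stand 13 mm farther back than shut.
Start: joints at [-1.499, 0.181, 1.607, -0, 1.354, -0.206], TCP at [0.158, -0.553, 0.231] pointing down, gripper open.
Joint ranges: [-2.99, 2.99], [-0.89, 2.07], [0.3, 2.58], [-1.14, 4.28], [0, 2.63], [-3.12, 3.12]. Speed limits (rad/s): [2.57, 2.57, 3.01, 3.14, 3.14, 3.14].

INTERFACE

Orientations are given as a unit quaternion [w, x, y, z].
In Python, from bench import status, cams, ctrl gives the robot as it stands.
- The arm moves only by the shell command python3 -m handwheel 'ROWS'. ROWS is JSON, a list of rows, each an object with "grip": the finger opening in cm, from 0 to 8.54; "linear": the shift along the tool's x, y, z in cm, a list of three; "rotation": the turn, a rotation vector about the tool's x, y, z in degrees, a list of three. A call has 1 to 12 rows; each row is the pose to reach, as a shift and turn from the pose commanded when the call began, along the tool's axes at that moment; what a row does not reach only later rows make up. A row lasts 1/12 s, in which the tool goes at most 41.7 mm and 7.16 degrees, less where a joint would pass 70% of its speed; a pose out of reach is approached as far as the arm can. A call with a gripper value outside its range is refused whole. The fingers move at their own pace and stop on an object; the grip force is fixed at half the most. Time passes only in rows, so rows that repeat a pose let the fingers close. It gives the time, the measured TCP pose, the force and the opening at its end, in the units of the state.
- status.get_obs(): the state, without advancing time (a new reading comes with each control period).
- cams.camera(name): name is "scene" or "top"; returns the picture (384x512x3 uint8, red, green, blue); there is no depth.
- cams.camera_info(name): a dict with "fovy" (degrees; the focal length in pixels is half the picture's height over the tangent of half this angle, whatever the lens; pixels are square), "cx", "cy" (the principal point, pixels), "k1" (the pictures are not rectified: a ray, as slopes to the right and down, at radius r is drawn at 1 + k1 r^2 times it, then the intrinsics apply), "world_from_camera" (4x4, takes a point from camera to world coordinates). Camera axes: x right, y down, z forward; pixel columns grow to the right and rows downward; lengths in m; the calibration is good to about 2 mm. A picture is of the moment at which its call begins. camera_info takes no time and is no camera call.
- ctrl.hand_in(): hands the job in, once; it reports no verdict.
The state is a dict: "time_s": time; "q": joint angles; "dq": joint speeds; "joint_efforts": joint torques, N m; "eef_pos": TCP position; "eef_rot": TCP orientation; "wrist_force": force on the tool from outside, world axes, zero at the start; "torque": the same for the moment, N m; "opening": opening from 0.0 (shut) to 1.0 (fully open).
Only numpy, scipy, OpenCV 4.12 (cv2) and the standard library are available. Lean on these libraries where they do the work, as an engineer would, in place of code of your own. Each camera call takes 0.05 s, during which the arm holds its last target.

TASK

The tablet mill has been washed and has to go back together: set the square steel cup fully down, flat and square, into the pocket on top of the mill, over the drive spindle, and let go of it. Then take the cutter by its finger grip, lower it onto the spindle, turn it until the splines mesh, slide it home and press it down so far that the spring-loaded seal collar under it is fully compressed; finish while still gripping the cutter and holding it pressed down, so that I can tighten the locking screw. Do not disturb the blister pack, the dropper bottle or the plaster roll.

Things in the scene. Friction and masses are not known exactly. Their poses are not given: they have to be found in the camera images.
- mill: motor base of the mill, fixed: white housing, top face 60 mm above the table, with a raised square frame (85 mm outside, 11 mm high) that forms the cup pocket. Origin on the table under the spindle axis; z up, x and y along the pocket's sides; -x is the front with dial and rocker switch. Housing from x = -98 to +66, y = -62 to +62 mm; the locking screw at the side reaches to y = -73 mm
- mill_pocket (a point): centre of the pocket's floor, 60 mm above the table, axes as the mill. The pocket is 63 x 63 mm inside and 11 mm deep, its top 3.5 mm bevelled outward as a lead-in; spindle and collar stand up through its centre
- spindle_top (a point): centre of the top of the drive spindle's splines, 90 mm above the table. Turns with the spindle; its x axis points along one of six equal teeth (every 60 degrees). Teeth: 18 mm long, out to radius 10.3 mm, 3.6 mm wide (2.4 in the top 2 mm); core radius 6.3 mm. The spindle turns about the vertical with slight friction (0.025 N m) and stays where it is left
- spindle_nose (a point): tip of the tapered pilot nose that stands 6 mm above the splines, radius 6 mm at its foot and 3.5 mm at its tip, 96 mm above the table; it enters the cutter's bore first and centres it
- collar (a joint): spring-loaded black seal collar, radius 13 mm, round the foot of the spindle: 0 at rest (top 72.5 mm above the table), 0.006 m pressed fully down (top 66.5 mm above the table, hard stop). The spring pushes back with about 3 N at rest, 9 N fully down. The cutter's underside presses on it
- cup: square steel cup with rounded corners, loose, 0.22 kg, 60 x 60 mm, 45 mm tall, 3 mm walls, open on top; floor 5 mm thick with a 31 mm hole for spindle and collar. Origin at the centre of its underside, z up, x and y square to its sides; all four quarter turns fit. Starts upright on the mat. Seated, its origin is at the pocket floor's centre. Grip it across two opposite walls
- cutter: mill cutter, loose, 0.1 kg, 75 mm tall, starts upright on the mat. Origin at the centre of its underside, z up. Hub of radius 16 mm, 33 mm high, bore 31 mm deep open below with six inward ribs 3.6 mm wide from radius 12 to 7.5 mm, one along +x, then every 60 degrees. Two pairs of small blades, at 6 and 18 mm height, reach 25 mm from the axis. Above the hub a stem of radius 8 mm and the finger grip
- cutter_grip (a point): centre of the cutter's flat finger grip, 61 mm above its underside, axes as the cutter: 34 mm long along x, 12 mm thick along y (grip across y), 28 mm high
- cutter_bore (a point): mouth of the cutter's splined bore, at its origin. It meshes when the cutter's x axis is 30 degrees (plus any multiple of 60) from the spindle's, with about 6 degrees of play either way. Unmeshed it stops level with spindle_top; meshed it slides on, meets the collar 17.5 mm lower and is home 6 mm lower still, 66.5 mm above the table
- mat: grey drying mat, 162 x 252 x 3 mm, fixed; cup and cutter stand on it side by side about 130 mm apart (either may be the left one). Origin at the centre of its underside
- blister: silver blister pack of tablets, 42 x 95 x 5 mm, lying loose before the mill; origin at its centre
- dropper_bottle: small amber bottle with black dropper cap, radius 16 mm, 102 mm tall, standing loose beside the mill on its +y side; origin at the centre of its underside
- plaster_roll: white roll of fixing plaster, 45 mm across, 30 mm tall, standing loose behind the mat; origin at the centre of its underside
There are look-alikes about, which are no part of the job. Leave any purple or yellow look-alike of the cutter alone.

How it is judged:
By the outcome, as a careful person would: the job done as asked, in the order asked, and still so for the second after the job is handed in, while the arm keeps its last pose, push and grip.
It also fails if it takes over 58 s, if anything falls off the work surface, if the arm or the gripper's body presses on something with over 40 N, if the wrist force passes 120 N, or if a joint passes its speed limit or range.

## Working session

There is one attempt and no reset: what is moved stays moved. The work goes in short steps, Python scripts to look and compute and a shell command to move; the robot and the scene stay as the last step left them, time stands still between calls to the robot, and variables do not carry over. Pictures are saved under pics/ and viewed, and the job is handed in when it is done.

```bash
ls; mkdir -p pics
python3 - <<'E'
from bench import status,cams,ctrl
import cv2,numpy as np
np.set_printoptions(precision=4,suppress=True)
print(status.get_obs(), ctrl.grip_point_offset)
for n in("scene","top"):
    cv2.imwrite(f"pics/{n}0.png",cams.camera(n)[:,:,::-1]); print(cams.camera_info(n))
E
```

```text
pics
{'time_s': 0.0, 'q': array([-1.4993,  0.1815,  1.608 ,  0.    ,  1.3538, -0.2063]), 'dq': array([-0.0002, -0.    ,  0.0011, -0.0002, -0.0024, -0.0014]), 'joint_efforts': array([ -0.0013, -44.488 , -35.1344,  -0.0005,   0.009 ,  -0.    ]), 'eef_pos': array([ 0.1577, -0.5524,  0.2304]), 'eef_rot': array([-0.0009,  0.9904,  0.1385,  0.0001]), 'wrist_force': array([ 0.5497, -0.0659,  1.0577]), 'torque': array([-0.0382,  0.0478,  0.0708]), 'opening': 1.000340344899827} -0.0187
{'fovy': 42.62834801663749, 'cx': 258.96354491071753, 'cy': 184.33691610916648, 'k1': 0.07018875683495557, 'world_from_camera': array([[ 0.9346,  0.213 , -0.2849,  0.8955],
       [ 0.3552, -0.515 ,  0.7802, -1.0668],
       [ 0.0195, -0.8303, -0.5569,  0.8467],
       [ 0.    ,  0.    ,  0.    ,  1.    ]])}
{'fovy': 42.98941694892887, 'cx': 253.8977883748092, 'cy': 183.33304573418064, 'k1': -0.1574162687423963, 'world_from_camera': array([[-0.0201, -0.9978,  0.0624,  0.4391],
       [-0.9997,  0.021 ,  0.0127, -0.0364],
       [-0.014 , -0.0621, -0.998 ,  1.6508],
       [ 0.    ,  0.    ,  0.    ,  1.    ]])}
```

View pics/scene0.png

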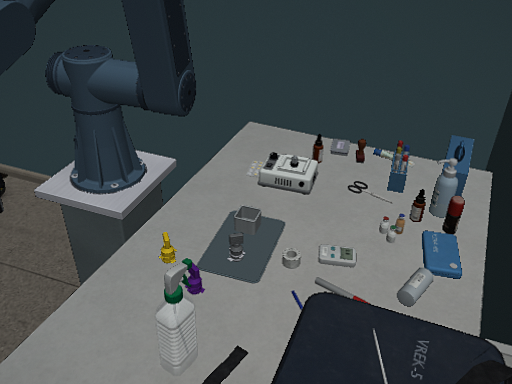

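View pics/top0.png

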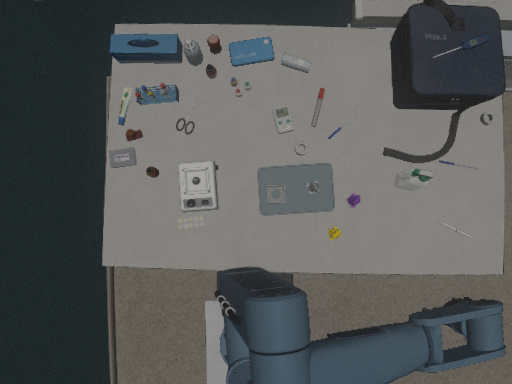

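The scene view shows the mill at (290,172), the cup at (247,219) and the cutter at (236,247) on the mat, with yellow and purple decoys off the mat. In the top view the mill is at (198,182), the cup at (276,194) and the cutter at (313,187).

```bash
cat > h.py <<'E'
import numpy as np,cv2
from bench import status,cams,ctrl
from scipy.spatial.transform import Rotation as R
np.set_printoptions(precision=4,suppress=True)
def K(n):
    i=cams.camera_info(n); f=192/np.tan(np.radians(i['fovy']/2)); return i,f
def ray(n,u,v):
    i,f=K(n); d=np.array([(u-i['cx'])/f,(v-i['cy'])/f]); p=d.copy()
    for _ in range(30): p=d/(1+i['k1']*(p@p))
    T=np.array(i['world_from_camera']); return T[:3,3],T[:3,:3]@np.array([p[0],p[1],1])
def onplane(n,u,v,z):
    o,d=ray(n,u,v); return (o+d*(z-o[2])/d[2])[:2]
def proj(n,P):
    i,f=K(n); T=np.array(i['world_from_camera']); c=T[:3,:3].T@(np.array(P,float)-T[:3,3]); p=c[:2]/c[2]; p=p*(1+i['k1']*(p@p)); return p*f+[i['cx'],i['cy']]
def two(us,ut):
    A=[];b=[]
    for n,(u,v) in (("scene",us),("top",ut)):
        o,d=ray(n,u,v); d/=np.linalg.norm(d); M=np.eye(3)-np.outer(d,d);A.append(M);b.append(M@o)
    return np.linalg.solve(sum(A),sum(b))
def crop(src,x0,y0,w,h,s,out):
    im=cv2.imread(src)[y0:y0+h,x0:x0+w]; cv2.imwrite(out,cv2.resize(im,None,fx=s,fy=s,interpolation=cv2.INTER_CUBIC))
E
python3 - <<'E'
from h import *
crop('pics/top0.png',170,150,100,75,8,'pics/t_mill.png')
crop('pics/top0.png',250,155,100,75,8,'pics/t_mat.png')
crop('pics/scene0.png',250,130,80,75,8,'pics/s_mill.png')
crop('pics/scene0.png',200,200,80,75,8,'pics/s_mat.png')
E
```

```text
(no output)
```

View pics/t_mill.png

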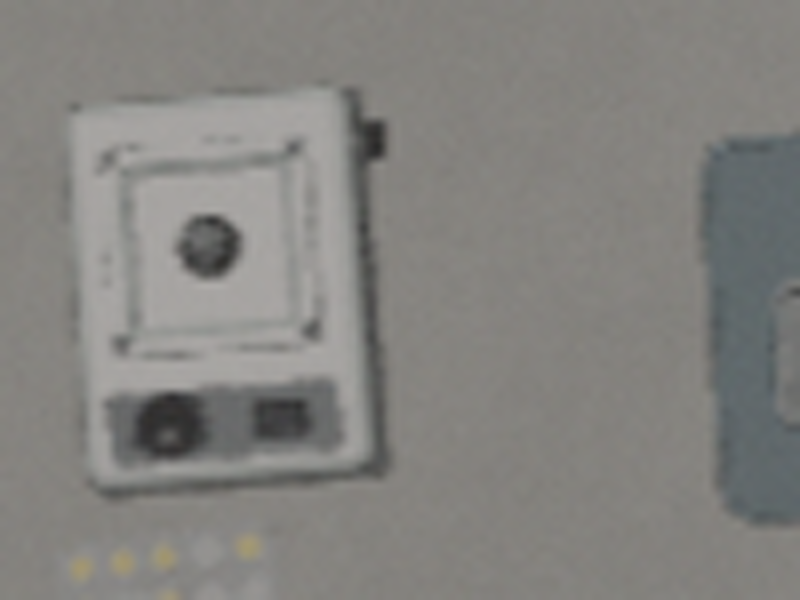

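View pics/t_mat.png

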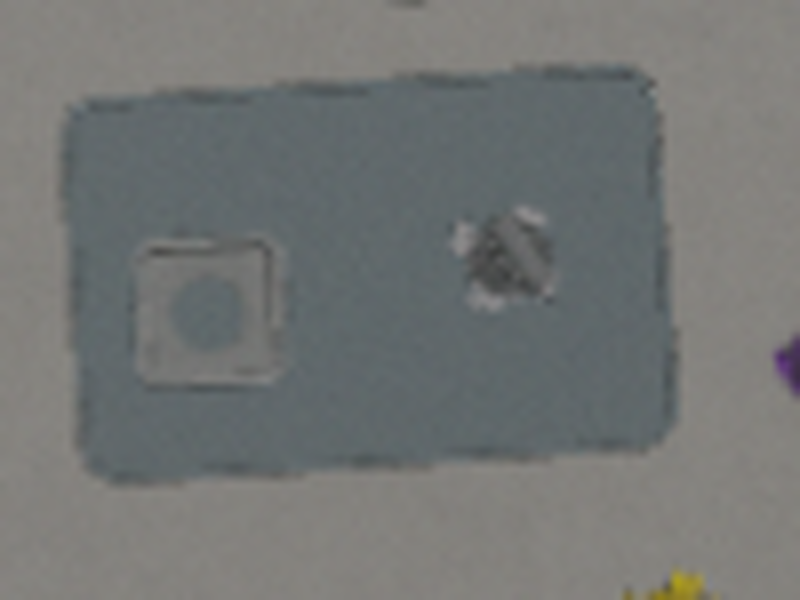

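View pics/s_mill.png

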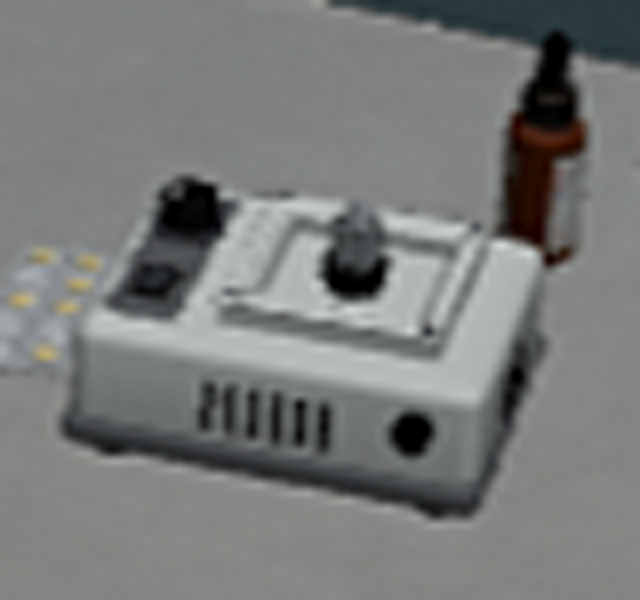

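View pics/s_mat.png

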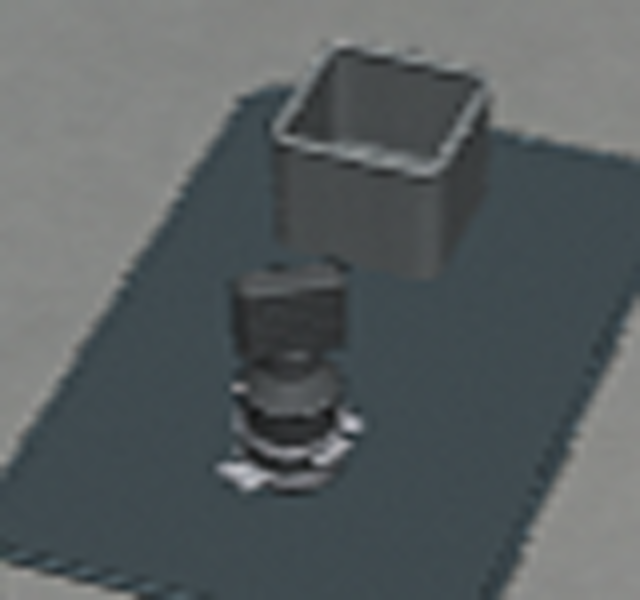

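```bash
cat >> h.py <<'E'
def avg(n,k): return np.mean([cams.camera(n).astype(np.float32) for _ in range(k)],0)
def rect(im,n,cx,cy,z,half,res,ang=0):
    """metric view of plane z: image +u = local x, +v = -local y"""
    N=int(2*half/res)+1; g=(np.arange(N)*res-half)
    X,Y=np.meshgrid(g,-g); c,s=np.cos(ang),np.sin(ang)
    P=np.stack([cx+c*X-s*Y,cy+s*X+c*Y,np.full_like(X,z)],-1)
    i,f=K(n); T=np.array(i['world_from_camera']); C=(P-T[:3,3])@T[:3,:3]; p=C[...,:2]/C[...,2:]
    p=p*(1+i['k1']*(p**2).sum(-1,keepdims=True)); p=(p*f+[i['cx'],i['cy']]).astype(np.float32)
    return cv2.remap(im,p[...,0],p[...,1],cv2.INTER_CUBIC)
E
python3 - <<'E'
from h import *
for n in("scene","top"): np.save(f'{n}.npy',avg(n,6))
t=np.load('top.npy');s=np.load('scene.npy')
z=lambda x0,X:x0+(X+.5)/8-.5
for nm,p in dict(spin=(208,245)).items(): print(nm,onplane('top',z(170,p[0]),z(150,p[1]),.09))
print('nose2',two((z(250,360),z(130,205)),(z(170,208),z(150,245))))
print('cup rim',onplane('top',z(250,208),z(155,312),.048))
print('cut',onplane('top',z(250,512),z(155,255),.07))
def save(im,f): cv2.imwrite(f,np.clip(im*1.3,0,255).astype(np.uint8)[:,:,::-1])
c=onplane('top',z(170,208),z(150,245),.071)
save(rect(t,'top',*c,.071,.075,.0003,0),'pics/r_mill_t.png')
save(rect(s,'scene',*c,.071,.075,.0003,0),'pics/r_mill_s.png')
print(c)
E
```

```text
spin [0.5507 0.1712]
nose2 [0.5526 0.1712 0.0964]
cup rim [ 0.504  -0.0865]
cut [ 0.5237 -0.2099]
[0.5521 0.1737]
```

View pics/r_mill_t.png

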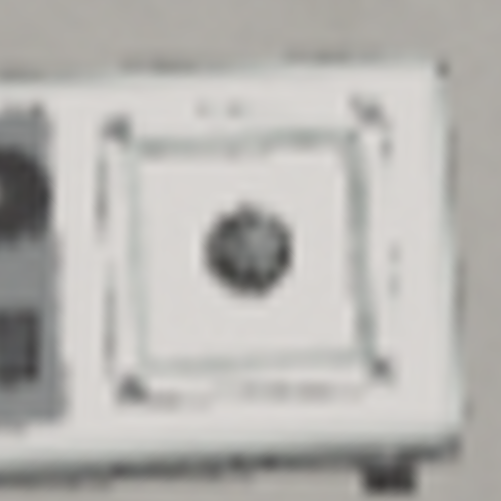

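View pics/r_mill_s.png

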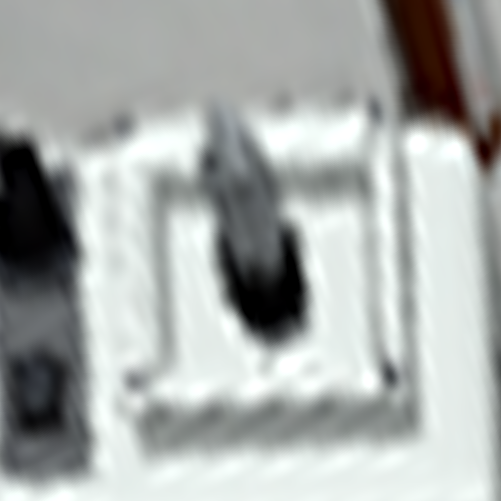

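Run:
```python
from h import *
t=np.load('top.npy').mean(2);s=np.load('scene.npy').mean(2)
# yaw: maximise sharpness of column/row gradient profile in rectified view
for n,im in(("top",t),("scene",s)):
    best=[]
    for a in np.arange(0,8,.25):
        r=rect(im,n,.552,.1737,.06,.07,.0005,np.radians(a))
        g=[]
        sub=r[70:211,:] ; sub[:, :60]
        px=sub[:,60:].mean(0); py=r[:,80:200].mean(1)
        best.append((np.diff(px).var()+np.diff(py).var(),a))
    print(n,sorted(best)[-4:])
def z0(p): return p
a=np.radians(3.7)
for zz in (.060,.071):
    r=rect(t,'top',.552,.1737,zz,.075,.0005,a); 
    up=cv2.resize(np.clip(r*1.3,0,255).astype(np.uint8),None,fx=2,fy=2); cv2.imwrite(f'pics/rt{int(zz*1000)}.png',up)
    px=np.r_[r[110:130].mean(0),]; 
    px=np.concatenate([r[100:125],r[175:200]]).mean(0); py=np.concatenate([r[:,100:125],r[:,175:200]],1).mean(1)
    for nm,p in(("x",px),("v(-y)",py)):
        print(zz,nm,[(round((k*.5-75),1),round(float(p[k]))) for k in range(40,260,2)])
```

```text
top [(np.float32(6.0593185), np.float64(3.0)), (np.float32(6.0728245), np.float64(3.75)), (np.float32(6.080842), np.float64(3.25)), (np.float32(6.084671), np.float64(3.5))]
scene [(np.float32(18.740826), np.float64(4.0)), (np.float32(18.77687), np.float64(4.75)), (np.float32(18.785734), np.float64(4.25)), (np.float32(18.79242), np.float64(4.5))]
0.06 x [(-55.0, 165), (-54.0, 164), (-53.0, 164), (-52.0, 165), (-51.0, 165), (-50.0, 164), (-49.0, 165), (-48.0, 167), (-47.0, 167), (-46.0, 161), (-45.0, 149), (-44.0, 138), (-43.0, 132), (-42.0, 136), (-41.0, 146), (-40.0, 156), (-39.0, 161), (-38.0, 163), (-37.0, 161), (-36.0, 159), (-35.0, 154), (-34.0, 151), (-33.0, 150), (-32.0, 152), (-31.0, 156), (-30.0, 160), (-29.0, 163), (-28.0, 164), (-27.0, 164), (-26.0, 164), (-25.0, 164), (-24.0, 164), (-23.0, 164), (-22.0, 164), (-21.0, 164), (-20.0, 164), (-19.0, 164), (-18.0, 164), (-17.0, 164), (-16.0, 164), (-15.0, 164), (-14.0, 164), (-13.0, 164), (-12.0, 164), (-11.0, 164), (-10.0, 164), (-9.0, 163), (-8.0, 163), (-7.0, 162), (-6.0, 162), (-5.0, 162), (-4.0, 161), (-3.0, 159), (-2.0, 15
[... 4453 characters left out ...]
, 160), (1.0, 160), (2.0, 160), (3.0, 160), (4.0, 160), (5.0, 161), (6.0, 162), (7.0, 163), (8.0, 163), (9.0, 164), (10.0, 164), (11.0, 164), (12.0, 164), (13.0, 164), (14.0, 164), (15.0, 164), (16.0, 164), (17.0, 164), (18.0, 164), (19.0, 164), (20.0, 164), (21.0, 164), (22.0, 164), (23.0, 164), (24.0, 164), (25.0, 164), (26.0, 164), (27.0, 164), (28.0, 164), (29.0, 162), (30.0, 158), (31.0, 153), (32.0, 149), (33.0, 146), (34.0, 147), (35.0, 149), (36.0, 152), (37.0, 157), (38.0, 161), (39.0, 163), (40.0, 160), (41.0, 154), (42.0, 149), (43.0, 147), (44.0, 147), (45.0, 149), (46.0, 153), (47.0, 157), (48.0, 161), (49.0, 164), (50.0, 165), (51.0, 164), (52.0, 161), (53.0, 160), (54.0, 159)]
```

Run:
```python
from h import *
t=np.load('top.npy')
a=np.radians(3.5)
r=rect(t,'top',.552,.1737,.06,.075,.00025,a); cv2.imwrite('pics/rt60.png',np.clip((r-90)*2.2,0,255).astype(np.uint8)[:,:,::-1])
```

```text
(no output)
```

View pics/rt60.png

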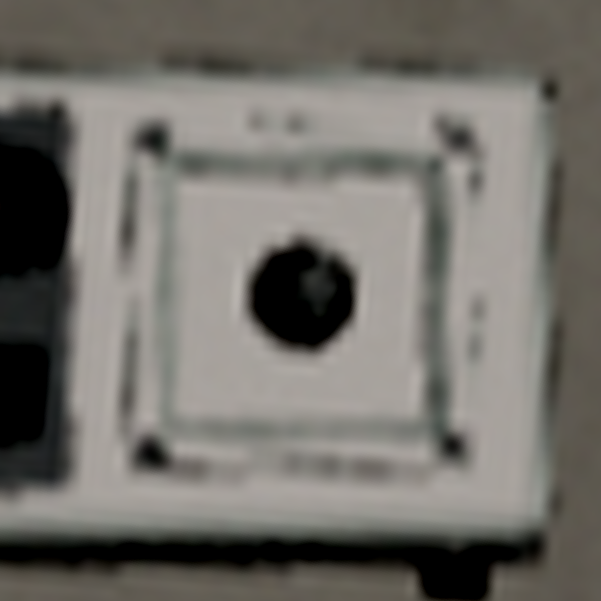

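Run:
```python
from h import *
out=[]
for n in("top","scene"):
    im=np.load(n+'.npy')
    a=rect(im,n,.504,-.0865,.048,.05,.00025,0); b=rect(im,n,.5237,-.2099,.078,.05,.00025,0)
    out.append(np.hstack([a,b]))
o=np.vstack(out); o=cv2.resize(np.clip(o*1.3,0,255).astype(np.uint8)[:,:,::-1],(600,600)); cv2.imwrite('pics/rc.png',np.hstack([o]))
```

```text
(no output)
```

View pics/rc.png

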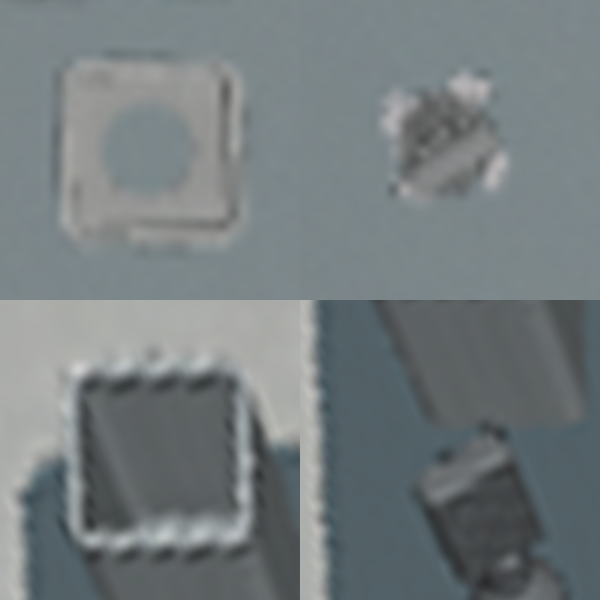

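The rectified tiles show:
- **Cup rim:** centred near (0.506,-0.088), with little yaw.
- **Cutter:** its finger grip runs at about 35° in world, centred near (0.526,-0.214).

The two cameras differ by a few mm.

```bash
cat >> h.py <<'E'
def yawsharp(im,n,cx,cy,z,half,lo,hi,st=.25):
    b=[]
    for a in np.arange(lo,hi,st):
        r=rect(im,n,cx,cy,z,half,.0005,np.radians(a)); b.append((np.diff(r.mean(0)).var()+np.diff(r.mean(1)).var(),a))
    return max(b)[1]
def go(x,y,z,yaw):
    """shift (cm) and rotation (deg) in the present tool frame to reach TCP x,y,z, tool x-axis at yaw (deg), pointing down"""
    o=status.get_obs(); q=np.array(o['eef_rot']); Rt=R.from_quat(q[[1,2,3,0]]); p=np.array(o['eef_pos'])
    c,s=np.cos(np.radians(yaw)),np.sin(np.radians(yaw))
    Rg=R.from_matrix(np.array([[c,s,0],[s,-c,0],[0,0,-1]]))
    lin=Rt.inv().apply(np.array([x,y,z])-p)*100; rot=(Rt.inv()*Rg).as_rotvec(degrees=True)
    print('lin',lin.round(2),'rot',rot.round(1),'rows>=',round(max(np.linalg.norm(lin)/4.17,np.linalg.norm(rot)/7.16),1),'t',o['time_s'])
def st():
    o=status.get_obs(); M=R.from_quat(np.array(o['eef_rot'])[[1,2,3,0]]).as_matrix()
    print('pos',np.array(o['eef_pos']).round(4),'yaw',np.degrees(np.arctan2(M[1,0],M[0,0])).round(2),'zdir',M[:,2].round(3),'F',np.array(o['wrist_force']).round(1),'T',np.array(o['torque']).round(2),'op',round(o['opening'],3),'q6',round(o['q'][5],2),'t',round(o['time_s'],2))
E
python3 - <<'E'
from h import *
t=np.load('top.npy').mean(2);s=np.load('scene.npy').mean(2)
print('cup',yawsharp(t,'top',.505,-.087,.048,.034,-8,8),yawsharp(s,'scene',.5073,-.0882,.048,.034,-8,8))
st(); go(.506,-.0876,.12,0)
E
```

```text
cup -1.0 1.5
pos [ 0.1577 -0.553   0.2313] yaw 15.92 zdir [-0. -0. -1.] F [-0.1  0.5  0.3] T [ 0.04  0.04 -0.01] op 1.003 q6 -0.21 t 0.7
lin [ 46.26 -35.2   11.13] rot [-0.   0.  15.9] rows>= 14.2 t 0.7
```

```bash
python3 -m handwheel '[{"grip":8.5,"linear":[46.3,-35.2,6],"rotation":[0,0,15.7]},{"grip":8.5,"linear":[46.3,-35.2,6],"rotation":[0,0,15.7]},{"grip":8.5,"linear":[46.3,-35.2,6],"rotation":[0,0,15.7]},{"grip":8.5,"linear":[46.3,-35.2,6],"rotation":[0,0,15.7]},{"grip":8.5,"linear":[46.3,-35.2,6],"rotation":[0,0,15.7]},{"grip":8.5,"linear":[46.3,-35.2,6],"rotation":[0,0,15.7]},{"grip":8.5,"linear":[46.3,-35.2,6],"rotation":[0,0,15.7]},{"grip":8.5,"linear":[46.3,-35.2,6],"rotation":[0,0,15.7]},{"grip":8.5,"linear":[46.3,-35.2,6],"rotation":[0,0,15.7]},{"grip":8.5,"linear":[46.3,-35.2,6],"rotation":[0,0,15.7]},{"grip":8.5,"linear":[46.3,-35.2,6],"rotation":[0,0,15.7]},{"grip":8.5,"linear":[46.3,-35.2,6],"rotation":[0,0,15.7]}]'; python3 -c "
from h import *
st();go(.506,-.0876,.075,0)"
```

```text
time_s: 1.7
eef_pos: [0.457, -0.1531, 0.1802]
eef_rot: [0.0, 1.0, 0.002, 0.0]
wrist_force: [1.2, -0.8, 0.8]
opening: 0.994
pos [ 0.457  -0.1531  0.1802] yaw 0.21 zdir [ 0.001 -0.001 -1.   ] F [ 1.2 -0.8  0.8] T [-0.01 -0.01  0.04] op 0.994 q6 1.0 t 1.7
lin [ 4.92 -6.54 10.52] rot [ 0.  -0.1  0.2] rows>= 3.2 t 1.7
```

```bash
python3 -m handwheel '[{"grip":8.5,"linear":[2.5,-3.3,2.5],"rotation":[0,0,0]},{"grip":8.5,"linear":[4.9,-6.5,5.5],"rotation":[0,0,0]},{"grip":8.5,"linear":[4.9,-6.5,8],"rotation":[0,0,0]},{"grip":8.5,"linear":[4.9,-6.5,10],"rotation":[0,0,0]},{"grip":8.5,"linear":[4.9,-6.5,10],"rotation":[0,0,0]},{"grip":8.5,"linear":[4.9,-6.5,10],"rotation":[0,0,0]}]'; python3 -c "
from h import *
st()
for n,c in (('top',(245,160)),('scene',(195,170))):
    im=cams.camera(n);cv2.imwrite(f'pics/a_{n}.png',im[:,:,::-1]);crop(f'pics/a_{n}.png',*c,100,75,8,f'pics/a_{n}c.png')
"
```

```text
time_s: 2.2
eef_pos: [0.5039, -0.0892, 0.0793]
eef_rot: [-0.001, 1.0, 0.002, -0.001]
wrist_force: [-0.5, -0.1, 0.2]
opening: 0.997
pos [ 0.5039 -0.0892  0.0793] yaw 0.25 zdir [-0.003  0.001 -1.   ] F [-0.5 -0.1  0.2] T [-0.04 -0.03 -0.01] op 0.997 q6 1.16 t 2.2
```

View pics/a_topc.png

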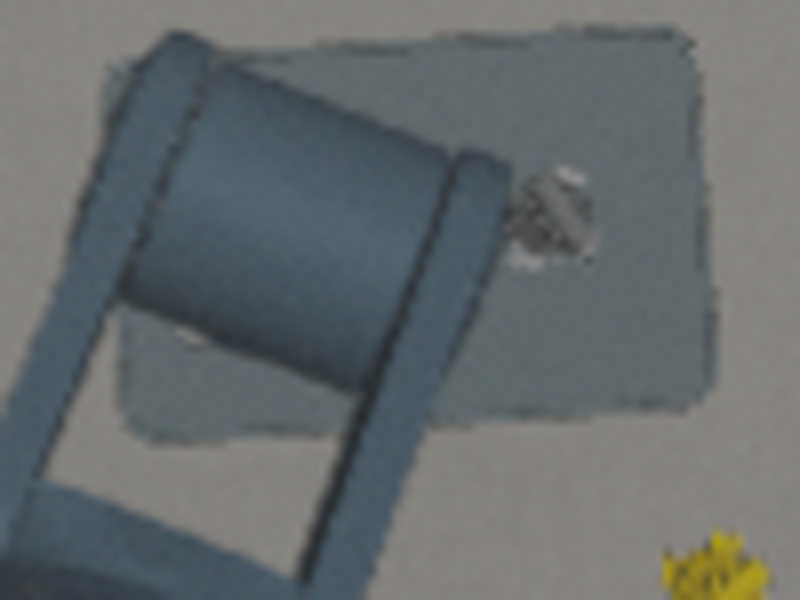

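View pics/a_scenec.png

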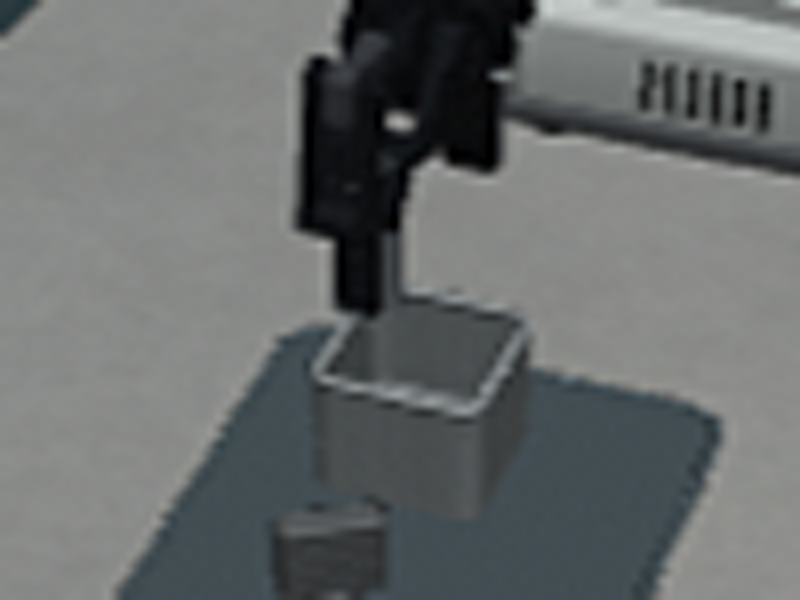

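```bash
python3 -c "
from h import *
for z in (.079,.092):
  for dx in(-.011,0.011):
    for dy in(-.0425,-.057,.0425,.057):
      print(z,dx,dy,((proj('scene',(.5039+dx,-.0892+dy,z))-[195,170])*8).round())
"
```

```text
0.079 -0.011 -0.0425 [329. 332.]
0.079 -0.011 -0.057 [311. 357.]
0.079 -0.011 0.0425 [427. 192.]
0.079 -0.011 0.057 [442. 170.]
0.079 0.011 -0.0425 [392. 348.]
0.079 0.011 -0.057 [375. 373.]
0.079 0.011 0.0425 [487. 207.]
0.079 0.011 0.057 [502. 184.]
0.092 -0.011 -0.0425 [328. 300.]
0.092 -0.011 -0.057 [311. 325.]
0.092 -0.011 0.0425 [427. 161.]
0.092 -0.011 0.057 [443. 139.]
0.092 0.011 -0.0425 [392. 315.]
0.092 0.011 -0.057 [375. 341.]
0.092 0.011 0.0425 [488. 175.]
0.092 0.011 0.057 [503. 152.]
```

```bash
python3 -c "
from h import *
st();go(.5055,-.0872,.019,0.2)"
```

```text
pos [ 0.5056 -0.0907  0.0816] yaw 0.17 zdir [ 0.002 -0.001 -1.   ] F [ 0.2 -0.2  0.5] T [-0.02  0.02  0.03] op 0.996 q6 1.16 t 2.3
lin [-0.03 -0.35  6.26] rot [ 0.1 -0.1 -0. ] rows>= 1.5 t 2.3
```

```bash
python3 -m handwheel '[{"grip":8.5,"linear":[0,-0.35,2.5],"rotation":[0,0,0]},{"grip":8.5,"linear":[0,-0.35,4.5],"rotation":[0,0,0]},{"grip":8.5,"linear":[0,-0.35,6.1],"rotation":[0,0,0]},{"grip":8.5,"linear":[0,-0.35,6.1],"rotation":[0,0,0]},{"grip":5.5,"linear":[0,-0.35,6.1],"rotation":[0,0,0]},{"grip":5.5,"linear":[0,-0.35,6.1],"rotation":[0,0,0]},{"grip":5.5,"linear":[0,-0.35,6.1],"rotation":[0,0,0]},{"grip":5.5,"linear":[0,-0.35,6.1],"rotation":[0,0,0]},{"grip":5.5,"linear":[0,-0.35,6.1],"rotation":[0,0,0]},{"grip":5.5,"linear":[0,-0.35,6.1],"rotation":[0,0,0]}]'; python3 -c "
from h import *
st()"
```

```text
time_s: 3.13
eef_pos: [0.5066, -0.0874, 0.0215]
eef_rot: [0.001, 1.0, 0.002, 0.002]
wrist_force: [-0.9, -1.3, 7.2]
opening: 0.687
pos [ 0.5066 -0.0874  0.0215] yaw 0.21 zdir [ 0.004 -0.002 -1.   ] F [-0.9 -1.3  7.2] T [-0.1   0.21 -0.01] op 0.687 q6 1.17 t 3.13
```

```bash
python3 -m handwheel '[{"grip":5.3,"linear":[0,0,-1],"rotation":[0,0,0]},{"grip":5.3,"linear":[0,0,-4],"rotation":[0,0,0]},{"grip":5.3,"linear":[0,0,-7],"rotation":[0,0,0]},{"grip":5.3,"linear":[0,0,-10],"rotation":[0,0,0]},{"grip":5.3,"linear":[0,0,-11.5],"rotation":[0,0,0]},{"grip":5.3,"linear":[0,0,-12],"rotation":[0,0,0]},{"grip":5.3,"linear":[0,0,-12],"rotation":[0,0,0]}]'; python3 -c "
from h import *
st();go(.5517,.1735,.145,3.9)
im=cams.camera('scene');cv2.imwrite('pics/b.png',im[:,:,::-1]);crop('pics/b.png',195,130,100,75,8,'pics/bc.png')"
```

```text
time_s: 3.72
eef_pos: [0.5057, -0.0866, 0.1412]
eef_rot: [0.001, 1.0, 0.002, 0.002]
wrist_force: [0.4, 0.0, -2.5]
opening: 0.691
pos [ 0.5057 -0.0866  0.1412] yaw 0.22 zdir [ 0.004 -0.001 -1.   ] F [ 0.4  0.  -2.5] T [0.02 0.02 0.01] op 0.691 q6 1.17 t 3.72
lin [  4.71 -25.99  -0.4 ] rot [ 0.1 -0.2 -3.7] rows>= 6.3 t 3.7167
```

View pics/bc.png

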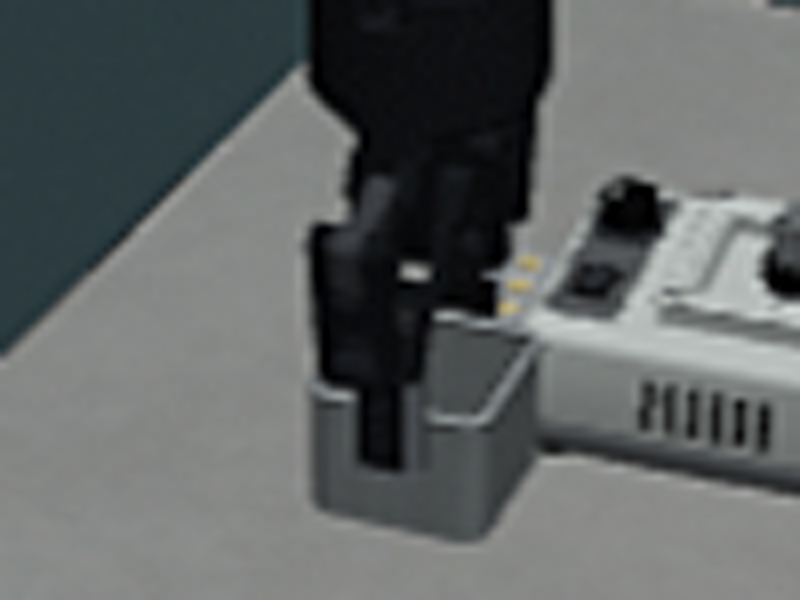

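```bash
python3 -c "
from h import *
for z in(.1677,.1227):
  for dx,dy in((-30,-30),(30,-30),(30,30),(-30,30)): print(z,dx,dy,((proj('scene',(.5057+dx/1e3,-.0866+dy/1e3,z))-[195,130])*8).round())
"
python3 -m handwheel '[{"grip":5.3,"linear":[0.8,-4.1,-0.4],"rotation":[0,0,-1]},{"grip":5.3,"linear":[1.5,-8.2,-0.4],"rotation":[0,0,-2]},{"grip":5.3,"linear":[2.2,-12.3,-0.4],"rotation":[0,0,-3]},{"grip":5.3,"linear":[3,-16.4,-0.4],"rotation":[0,0,-3.7]},{"grip":5.3,"linear":[3.7,-20.4,-0.4],"rotation":[0,0,-3.7]},{"grip":5.3,"linear":[4.4,-24,-0.4],"rotation":[0,0,-3.7]},{"grip":5.3,"linear":[4.7,-26,-0.4],"rotation":[0,0,-3.7]},{"grip":5.3,"linear":[4.7,-26,-0.4],"rotation":[0,0,-3.7]},{"grip":5.3,"linear":[4.7,-26,-0.4],"rotation":[0,0,-3.7]}]'; python3 -c "
from h import *
st();go(.5517,.1735,.145,3.9)
im=cams.camera('scene');cv2.imwrite('pics/c.png',im[:,:,::-1]);crop('pics/c.png',240,100,100,75,8,'pics/cc.png')
im=cams.camera('top');cv2.imwrite('pics/ct.png',im[:,:,::-1]);crop('pics/ct.png',150,150,100,75,8,'pics/ctc.png')
st()"
```

```text
0.1677 -30 -30 [295. 387.]
0.1677 30 -30 [473. 428.]
0.1677 30 30 [541. 332.]
0.1677 -30 30 [368. 294.]
0.1227 -30 -30 [297. 505.]
0.1227 30 -30 [471. 546.]
0.1227 30 30 [537. 448.]
0.1227 -30 30 [369. 409.]
time_s: 4.52
eef_pos: [0.549, 0.1749, 0.1407]
eef_rot: [0.0, 0.999, 0.036, -0.002]
wrist_force: [-0.7, -0.7, -2.7]
opening: 0.691
pos [0.549  0.1749 0.1407] yaw 4.07 zdir [-0.004 -0.001 -1.   ] F [-0.7 -0.7 -2.7] T [-0.01 -0.02  0.06] op 0.691 q6 1.6 t 4.52
lin [ 0.25  0.16 -0.43] rot [0.  0.2 0.2] rows>= 0.1 t 4.5167
pos [0.5495 0.1732 0.1414] yaw 3.91 zdir [-0.003 -0.001 -1.   ] F [-0.6  0.2 -1.8] T [ 0.02 -0.01  0.02] op 0.693 q6 1.6 t 4.62
```

View pics/cc.png

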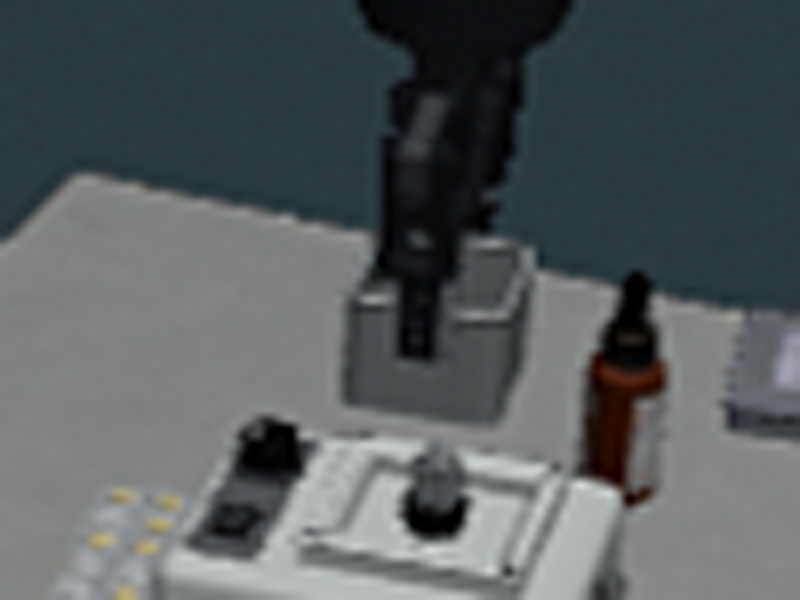

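View pics/ctc.png

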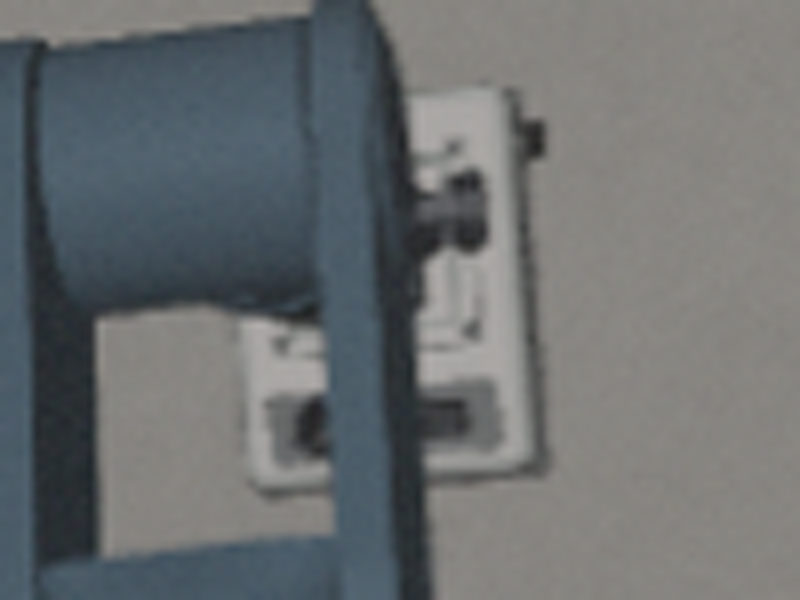

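```bash
python3 -c "
from h import *
a=np.radians(3.9);c,s=np.cos(a),np.sin(a)
for z in(.168,.123):
  for dx,dy in((-30,-30),(30,-30),(30,30),(-30,30)): print(z,dx,dy,((proj('scene',(.5495+(c*dx-s*dy)/1e3,.1732+(s*dx+c*dy)/1e3,z))-[240,100])*8).round())
print('mill outer')
for dx,dy in((-42.5,-42.5),(42.5,-42.5),(42.5,42.5),(-42.5,42.5)): print(dx,dy,((proj('scene',(.5517+(c*dx-s*dy)/1e3,.1735+(s*dx+c*dy)/1e3,.071))-[240,100])*8).round())
print(((proj('scene',(.5517,.1735,.096))-[240,100])*8).round(),((proj('scene',(.5517,.1735,.0725))-[240,100])*8).round())
"
```

```text
0.168 -30 -30 [335. 293.]
0.168 30 -30 [497. 319.]
0.168 30 30 [533. 245.]
0.168 -30 30 [376. 221.]
0.123 -30 -30 [329. 401.]
0.123 30 -30 [488. 428.]
0.123 30 30 [524. 352.]
0.123 -30 30 [370. 327.]
mill outer
-42.5 -42.5 [288. 533.]
42.5 -42.5 [510. 572.]
42.5 42.5 [559. 460.]
-42.5 42.5 [345. 425.]
[429. 439.] [426. 493.]
```

```bash
python3 -c "
from h import *
go(.551,.1735,.098,3.9)"; python3 -m handwheel '[{"grip":5.3,"linear":[0.15,0,1.5],"rotation":[0,0.1,0]},{"grip":5.3,"linear":[0.15,0,3],"rotation":[0,0.1,0]},{"grip":5.3,"linear":[0.15,0,4.2],"rotation":[0,0.1,0]},{"grip":5.3,"linear":[0.15,0,4.2],"rotation":[0,0.1,0]},{"grip":5.3,"linear":[0.15,0,4.2],"rotation":[0,0.1,0]}]'; python3 -c "
from h import *
st()
im=avg('scene',3).astype(np.uint8);cv2.imwrite('pics/d.png',im[:,:,::-1]);crop('pics/d.png',250,110,80,75,8,'pics/dc.png')
st()"
```

```text
lin [ 0.16 -0.02  4.34] rot [0.  0.2 0. ] rows>= 1.0 t 4.6167
time_s: 5.03
eef_pos: [0.5513, 0.173, 0.1]
eef_rot: [0.0, 0.999, 0.033, -0.0]
wrist_force: [0.9, -0.7, -1.9]
opening: 0.689
pos [0.5513 0.173  0.1   ] yaw 3.83 zdir [-0.001 -0.    -1.   ] F [ 0.9 -0.7 -1.9] T [ 0.    0.02 -0.  ] op 0.689 q6 1.6 t 5.03
pos [0.5529 0.1738 0.102 ] yaw 3.88 zdir [ 0.003  0.    -1.   ] F [ 0.   0.  -2.4] T [-0.02 -0.   -0.01] op 0.689 q6 1.6 t 5.18
```

View pics/dc.png

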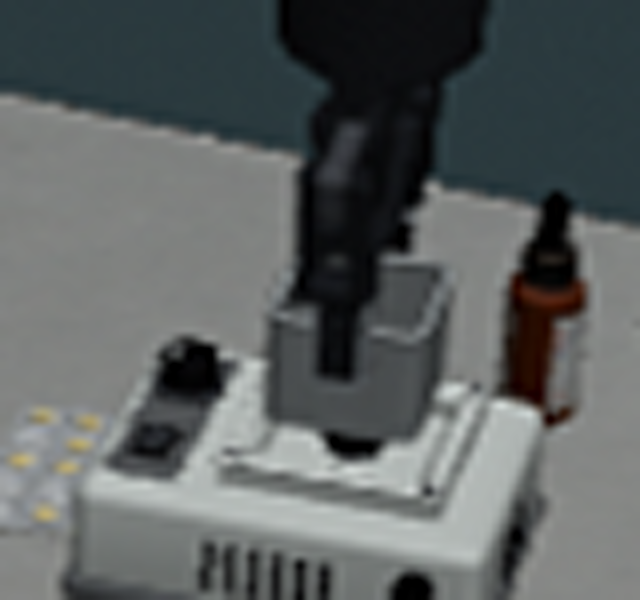

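```bash
python3 -c "
from h import *
st()
a=np.radians(3.9);c,s=np.cos(a),np.sin(a)
def pr(x,y,dx,dy,z): return ((proj('scene',(x+(c*dx-s*dy)/1e3,y+(s*dx+c*dy)/1e3,z))-[250,110])*8).round()
for x,y,z,h in((.5517,.1735,.0835,30),(.5517,.1735,.1285,30),(.5517,.1735,.071,42.5)):
  print([pr(x,y,*k,z) for k in((-h,-h),(h,-h),(h,h),(-h,h))])
"
```

```text
pos [0.5529 0.1738 0.102 ] yaw 3.88 zdir [ 0.003  0.    -1.   ] F [ 0.   0.  -2.4] T [-0.02 -0.   -0.01] op 0.689 q6 1.6 t 5.18
[array([251., 414.]), array([407., 441.]), array([442., 363.]), array([290., 337.])]
[array([256., 309.]), array([416., 335.]), array([451., 259.]), array([296., 235.])]
[array([208., 453.]), array([430., 492.]), array([479., 380.]), array([265., 345.])]
```

```bash
python3 -m handwheel '[{"grip":5.3,"linear":[-0.1,0,0.7],"rotation":[0,0,0]},{"grip":5.3,"linear":[-0.1,0,1.2],"rotation":[0,0,0]},{"grip":5.3,"linear":[-0.1,0,1.5],"rotation":[0,0,0]},{"grip":5.3,"linear":[-0.1,0,1.5],"rotation":[0,0,0]}]'; python3 -c "
from h import *
st()";python3 -m handwheel '[{"grip":5.3,"linear":[0,0,0.3],"rotation":[0,0,0]},{"grip":5.3,"linear":[0,0,0.3],"rotation":[0,0,0]}]'; python3 -c "
from h import *
st()
im=avg('scene',1).astype(np.uint8);cv2.imwrite('pics/e.png',im[:,:,::-1]);crop('pics/e.png',250,110,80,75,8,'pics/ec.png')
st()"
```

```text
time_s: 5.52
eef_pos: [0.5518, 0.174, 0.0861]
eef_rot: [-0.0, 0.999, 0.034, 0.001]
wrist_force: [2.4, -0.0, -1.2]
opening: 0.687
pos [0.5518 0.174  0.0861] yaw 3.91 zdir [ 0.003  0.    -1.   ] F [ 2.4 -0.  -1.2] T [-0.05 -0.3  -0.02] op 0.687 q6 1.6 t 5.52
time_s: 5.68
eef_pos: [0.5521, 0.1738, 0.0831]
eef_rot: [0.0, 0.999, 0.034, 0.002]
wrist_force: [3.0, -1.5, -0.5]
opening: 0.692
pos [0.5521 0.1738 0.0831] yaw 3.91 zdir [ 0.004 -0.    -1.   ] F [ 3.  -1.5 -0.5] T [-0.24 -0.65 -0.15] op 0.692 q6 1.6 t 5.68
pos [0.5521 0.1738 0.0831] yaw 3.9 zdir [ 0.004 -0.    -1.   ] F [ 4.1 -1.  -2.2] T [-0.26 -0.81 -0.07] op 0.689 q6 1.6 t 5.73
```

View pics/ec.png

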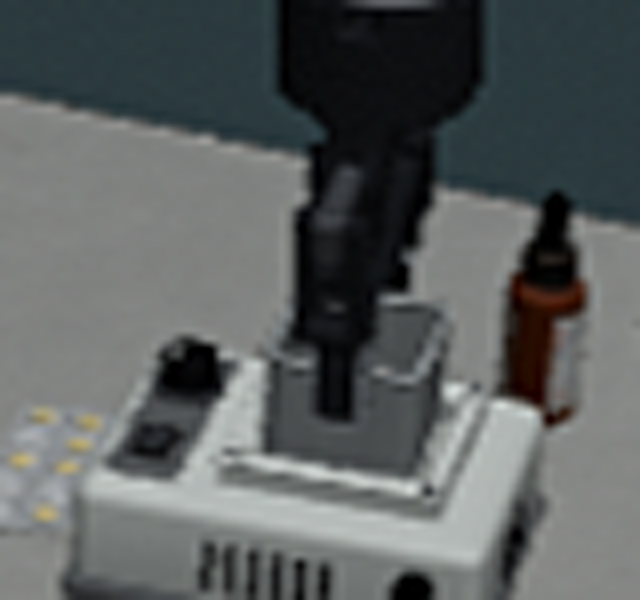

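```bash
python3 -m handwheel '[{"grip":5.3,"linear":[0.1,0,0.1],"rotation":[0,0,0]},{"grip":5.3,"linear":[0.1,0,0.1],"rotation":[0,0,0]}]'; python3 -c "
from h import *
st()";python3 -m handwheel '[{"grip":5.3,"linear":[0.05,0,0.2],"rotation":[0,0,0]},{"grip":5.3,"linear":[0.05,0,0.2],"rotation":[0,0,0]}]'; python3 -c "
from h import *
st()"
```

```text
time_s: 5.9
eef_pos: [0.5523, 0.1738, 0.0818]
eef_rot: [0.0, 0.999, 0.034, 0.001]
wrist_force: [2.2, -2.5, -0.5]
opening: 0.688
pos [0.5523 0.1738 0.0818] yaw 3.91 zdir [ 0.002 -0.    -1.   ] F [ 2.2 -2.5 -0.5] T [-0.43 -0.47 -0.09] op 0.688 q6 1.6 t 5.9
time_s: 6.07
eef_pos: [0.5523, 0.1738, 0.0794]
eef_rot: [0.0, 0.999, 0.034, 0.0]
wrist_force: [1.7, -3.0, -2.5]
opening: 0.692
pos [0.5523 0.1738 0.0794] yaw 3.91 zdir [ 0.001 -0.    -1.   ] F [ 1.7 -3.  -2.5] T [-0.55 -0.26 -0.08] op 0.692 q6 1.6 t 6.07
```

```bash
python3 -m handwheel '[{"grip":5.3,"linear":[0.05,0.08,0.15],"rotation":[0,0,0]},{"grip":5.3,"linear":[0.05,0.08,0.15],"rotation":[0,0,0]}]'; python3 -c "
from h import *
st()";python3 -m handwheel '[{"grip":5.3,"linear":[0,0,0.15],"rotation":[0,0,0]},{"grip":5.3,"linear":[0,0,0.15],"rotation":[0,0,0]},{"grip":5.3,"linear":[0,0,0.15],"rotation":[0,0,0]}]'; python3 -c "
from h import *
st()"
```

```text
time_s: 6.23
eef_pos: [0.5526, 0.1736, 0.0786]
eef_rot: [-0.0, 0.999, 0.034, 0.0]
wrist_force: [-3.1, -0.9, 3.9]
opening: 0.693
pos [0.5526 0.1736 0.0786] yaw 3.92 zdir [ 0.     0.001 -1.   ] F [-3.1 -0.9  3.9] T [-0.31  0.27 -0.02] op 0.693 q6 1.6 t 6.23
time_s: 6.48
eef_pos: [0.5526, 0.1736, 0.0786]
eef_rot: [-0.0, 0.999, 0.034, 0.0]
wrist_force: [-8.1, -2.1, 15.0]
opening: 0.691
pos [0.5526 0.1736 0.0786] yaw 3.94 zdir [ 0.  0. -1.] F [-8.1 -2.1 15. ] T [-0.63  1.17 -0.11] op 0.691 q6 1.6 t 6.48
```

```bash
python3 -m handwheel '[{"grip":5.3,"linear":[-0.03,0,-0.15],"rotation":[0,0,0]},{"grip":5.3,"linear":[-0.03,0,-0.15],"rotation":[0,0,0]},{"grip":8.5,"linear":[-0.03,0,-0.15],"rotation":[0,0,0]},{"grip":8.5,"linear":[-0.03,0,-0.15],"rotation":[0,0,0]},{"grip":8.5,"linear":[-0.03,0,-0.15],"rotation":[0,0,0]},{"grip":8.5,"linear":[-0.03,0,-0.15],"rotation":[0,0,0]},{"grip":8.5,"linear":[-0.03,0,-0.15],"rotation":[0,0,0]},{"grip":8.5,"linear":[-0.03,0,-0.15],"rotation":[0,0,0]}]'; python3 -c "
from h import *
st()"; python3 -m handwheel '[{"grip":8.5,"linear":[0,0,-3],"rotation":[0,0,0]},{"grip":8.5,"linear":[0,0,-7],"rotation":[0,0,0]},{"grip":8.5,"linear":[0,0,-11],"rotation":[0,0,0]},{"grip":8.5,"linear":[0,0,-12],"rotation":[0,0,0]}]'; python3 -c "
from h import *
st();go(.525,-.213,.145,35)"
```

```text
time_s: 7.15
eef_pos: [0.5529, 0.1733, 0.0784]
eef_rot: [-0.0, 0.999, 0.034, 0.001]
wrist_force: [-0.1, 0.2, -0.0]
opening: 0.996
pos [0.5529 0.1733 0.0784] yaw 3.91 zdir [ 0.002  0.    -1.   ] F [-0.1  0.2 -0. ] T [ 0.03 -0.02 -0.05] op 0.996 q6 1.6 t 7.15
time_s: 7.48
eef_pos: [0.5562, 0.1737, 0.2057]
eef_rot: [-0.0, 0.999, 0.034, 0.006]
wrist_force: [1.7, 0.1, 1.5]
opening: 0.998
pos [0.5562 0.1737 0.2057] yaw 3.93 zdir [ 0.012  0.001 -1.   ] F [1.7 0.1 1.5] T [ 0.03 -0.    0.04] op 0.998 q6 1.6 t 7.48
lin [-5.84 38.37  5.98] rot [  0.2  -0.7 -31.1] rows>= 9.4 t 7.4833
```

```bash
python3 -m handwheel '[{"grip":8.5,"linear":[-0.7,4.1,1],"rotation":[0,0,-4]},{"grip":8.5,"linear":[-1.4,8.2,1],"rotation":[0,0,-8]},{"grip":8.5,"linear":[-2.1,12.3,1],"rotation":[0,0,-12]},{"grip":8.5,"linear":[-2.8,16.4,2],"rotation":[0,0,-16]},{"grip":8.5,"linear":[-3.5,20.5,3],"rotation":[0,0,-20]},{"grip":8.5,"linear":[-4,24.5,4],"rotation":[0,0,-24]},{"grip":8.5,"linear":[-4.5,28.5,5],"rotation":[0,0,-28]},{"grip":8.5,"linear":[-5,32.5,5],"rotation":[0,0,-31]},{"grip":8.5,"linear":[-5.5,36,5],"rotation":[0,0,-31]},{"grip":8.5,"linear":[-5.8,38.4,5],"rotation":[0,0,-31]},{"grip":8.5,"linear":[-5.8,38.4,5],"rotation":[0,0,-31]},{"grip":8.5,"linear":[-5.8,38.4,5],"rotation":[0,0,-31]}]'; python3 -c "
from h import *
st()
t=np.load('top.npy')
r=rect(t,'top',.5237,-.2126,.078,.03,.0001,np.radians(35)); cv2.imwrite('pics/cut_t.png',np.clip((r-20)*1.6,0,255).astype(np.uint8)[:,:,::-1])
im=avg('scene',3).astype(np.uint8);cv2.imwrite('pics/f.png',im[:,:,::-1]);crop('pics/f.png',190,180,80,75,8,'pics/fc.png')
crop('pics/f.png',250,110,80,75,8,'pics/fm.png')
tt=avg('top',1).astype(np.uint8);cv2.imwrite('pics/ft.png',tt[:,:,::-1]);crop('pics/ft.png',170,150,80,75,8,'pics/ftm.png')
"
```

```text
time_s: 8.48
eef_pos: [0.5209, -0.2151, 0.1482]
eef_rot: [0.0, 0.954, 0.299, 0.001]
wrist_force: [0.2, 0.6, 0.0]
opening: 0.996
pos [ 0.5209 -0.2151  0.1482] yaw 34.74 zdir [ 0.002  0.    -1.   ] F [0.2 0.6 0. ] T [-0.01 -0.04  0.  ] op 0.996 q6 0.36 t 8.48
```

View pics/cut_t.png

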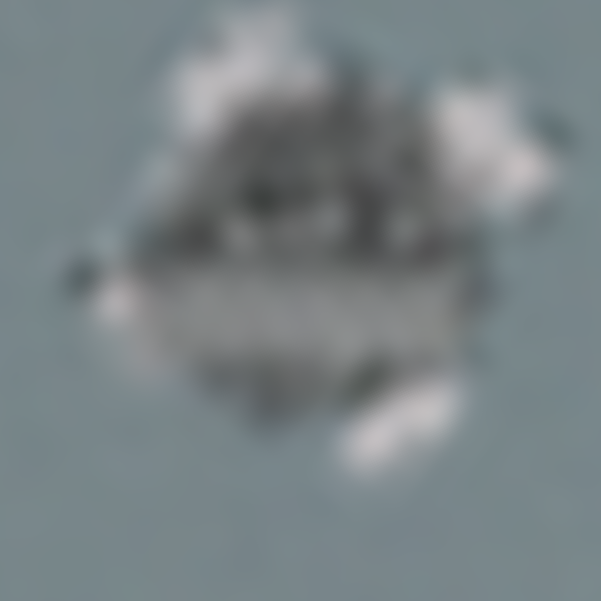

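View pics/fc.png

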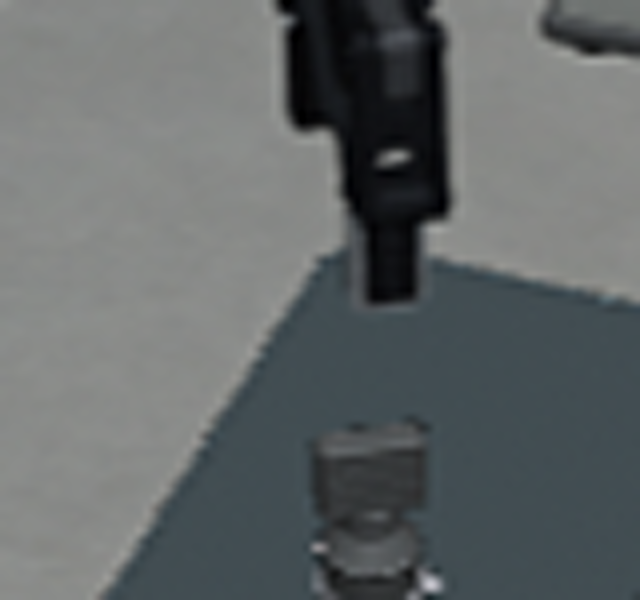

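View pics/fm.png

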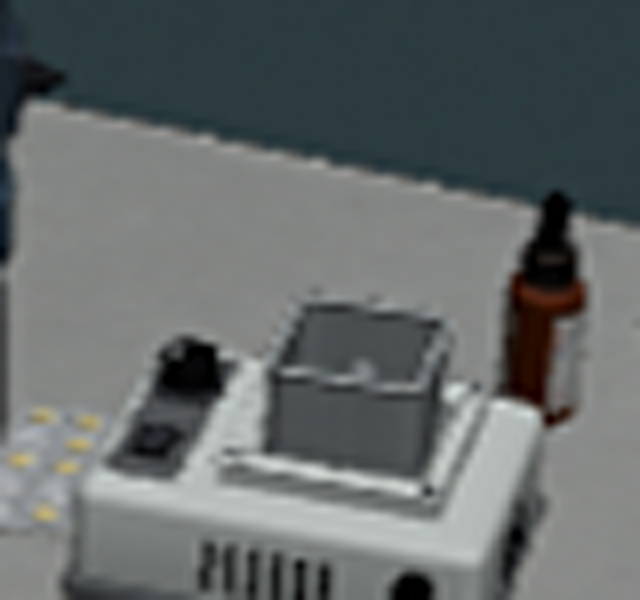

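View pics/ftm.png

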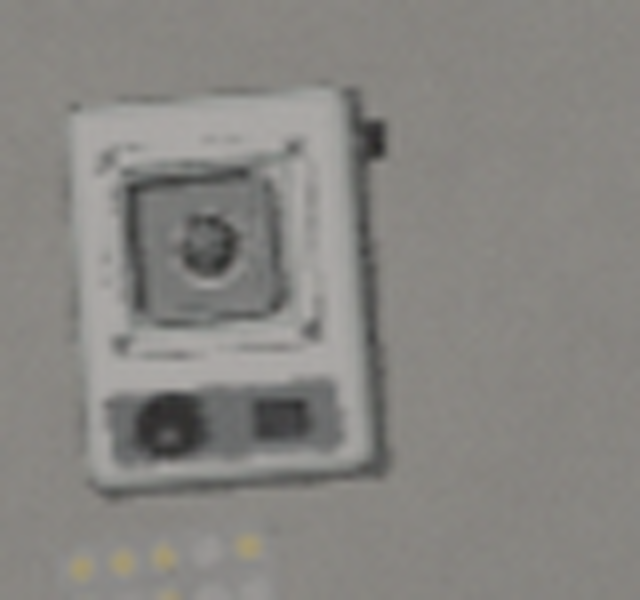

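```bash
python3 -c "
from h import *
st();go(.5244,-.2137,.048,35)"
```

```text
pos [ 0.5213 -0.2123  0.1483] yaw 35.01 zdir [ 0.001  0.001 -1.   ] F [0.1 0.6 0.1] T [ 0.04 -0.06 -0.01] op 0.992 q6 0.36 t 8.68
lin [ 0.16  0.29 10.03] rot [ 0.  -0.1  0. ] rows>= 2.4 t 8.6833
```

```bash
python3 -m handwheel '[{"grip":7,"linear":[0.15,0.3,3],"rotation":[0,0,0]},{"grip":6,"linear":[0.15,0.3,5.5],"rotation":[0,0,0]},{"grip":6,"linear":[0.15,0.3,5.5],"rotation":[0,0,0]},{"grip":6,"linear":[0.15,0.3,5.5],"rotation":[0,0,0]}]'; python3 -c "
from h import *
im=avg('scene',2).astype(np.uint8);cv2.imwrite('pics/g.png',im[:,:,::-1]);crop('pics/g.png',190,180,80,75,8,'pics/gc.png')
st();go(.5244,-.2137,.048,35)"
```

```text
time_s: 9.02
eef_pos: [0.5234, -0.2135, 0.0923]
eef_rot: [-0.001, 0.954, 0.301, -0.0]
wrist_force: [0.6, 1.0, 0.6]
opening: 0.7
pos [ 0.5251 -0.2151  0.0948] yaw 34.98 zdir [ 0.003 -0.001 -1.   ] F [ 0.7 -0.1 -0.3] T [-0.01 -0.03  0.06] op 0.7 q6 0.36 t 9.12
lin [ 0.01 -0.17  4.68] rot [ 0.1 -0.1 -0. ] rows>= 1.1 t 9.1167
```

View pics/gc.png

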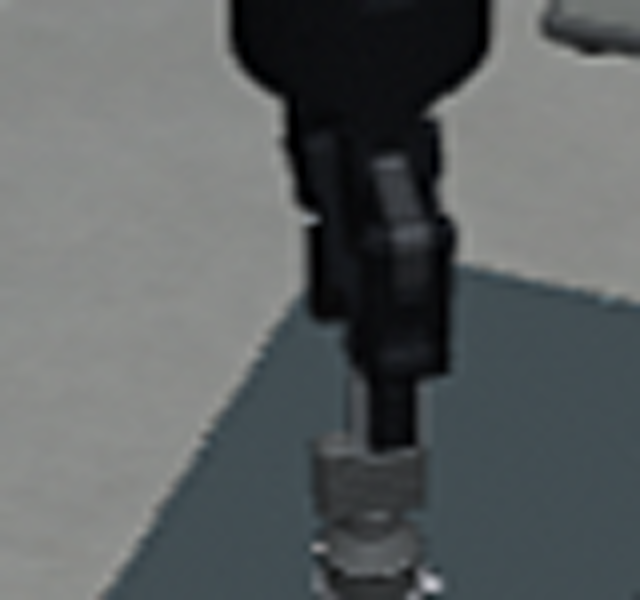

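```bash
python3 -m handwheel '[{"grip":6,"linear":[0,-0.1,2.5],"rotation":[0,0,0]},{"grip":6,"linear":[0,-0.1,4.5],"rotation":[0,0,0]},{"grip":6,"linear":[0,-0.1,4.65],"rotation":[0,0,0]},{"grip":4,"linear":[0,-0.1,4.65],"rotation":[0,0,0]},{"grip":2,"linear":[0,-0.1,4.65],"rotation":[0,0,0]},{"grip":0.8,"linear":[0,-0.1,4.65],"rotation":[0,0,0]},{"grip":0.8,"linear":[0,-0.1,4.65],"rotation":[0,0,0]},{"grip":0.8,"linear":[0,-0.1,4.65],"rotation":[0,0,0]},{"grip":0.8,"linear":[0,-0.1,4.65],"rotation":[0,0,0]},{"grip":0.8,"linear":[0,-0.1,4.65],"rotation":[0,0,0]}]'; python3 -c "
from h import *
im=avg('scene',1).astype(np.uint8);cv2.imwrite('pics/i.png',im[:,:,::-1]);crop('pics/i.png',190,180,80,75,8,'pics/ic.png')
st()"
```

```text
time_s: 9.95
eef_pos: [0.525, -0.2153, 0.0489]
eef_rot: [0.001, 0.954, 0.3, 0.002]
wrist_force: [-0.6, 0.4, 6.1]
opening: 0.13
pos [ 0.525  -0.2153  0.0489] yaw 34.91 zdir [ 0.004 -0.002 -1.   ] F [-0.1  0.4  6.7] T [ 0.21  0.15 -0.05] op 0.135 q6 0.36 t 10.0
```

View pics/ic.png

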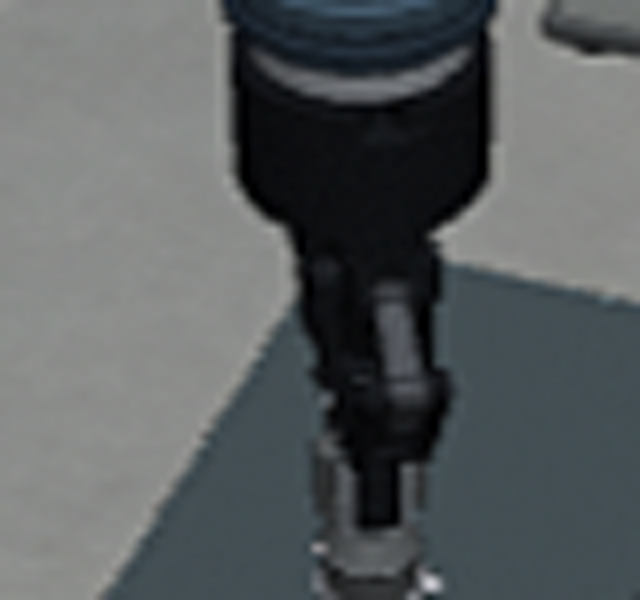

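```bash
python3 -m handwheel '[{"grip":0.8,"linear":[0,0,-2],"rotation":[0,0,0]},{"grip":0.8,"linear":[0,0,-5.5],"rotation":[0,0,0]},{"grip":0.8,"linear":[0,0,-9.5],"rotation":[0,0,0]},{"grip":0.8,"linear":[0,0,-13],"rotation":[0,0,0]},{"grip":0.8,"linear":[0,0,-14],"rotation":[0,0,0]},{"grip":0.8,"linear":[0,0,-14],"rotation":[0,0,0]}]'; python3 -c "
from h import *
st();go(.552,.1736,.185,35)"
```

```text
time_s: 10.5
eef_pos: [0.5258, -0.2161, 0.1918]
eef_rot: [0.004, 0.954, 0.3, 0.004]
wrist_force: [0.8, -0.0, -1.2]
opening: 0.131
pos [ 0.5258 -0.2161  0.1918] yaw 34.93 zdir [ 0.009 -0.005 -1.   ] F [ 0.8 -0.  -1.2] T [-0.01  0.01  0.01] op 0.131 q6 0.36 t 10.5
lin [ 24.45 -30.46   0.51] rot [ 0.5 -0.3 -0.1] rows>= 9.4 t 10.5
```

```bash
python3 -m handwheel '[{"grip":0.8,"linear":[2.5,-3.1,0],"rotation":[0,0,0]},{"grip":0.8,"linear":[5,-6.2,0],"rotation":[0,0,0]},{"grip":0.8,"linear":[7.5,-9.3,0],"rotation":[0,0,0]},{"grip":0.8,"linear":[10,-12.5,0],"rotation":[0,0,0]},{"grip":0.8,"linear":[12.5,-15.6,0],"rotation":[0,0,0]},{"grip":0.8,"linear":[15,-18.7,0],"rotation":[0,0,0]},{"grip":0.8,"linear":[17.5,-21.8,0],"rotation":[0,0,0]},{"grip":0.8,"linear":[20,-24.9,0],"rotation":[0,0,0]},{"grip":0.8,"linear":[22.2,-27.7,0],"rotation":[0,0,0]},{"grip":0.8,"linear":[23.7,-29.5,0],"rotation":[0,0,0]},{"grip":0.8,"linear":[24.4,-30.4,0],"rotation":[0,0,0]},{"grip":0.8,"linear":[24.4,-30.4,0],"rotation":[0,0,0]}]'; python3 -m handwheel '[{"grip":0.8,"linear":[0,0,0],"rotation":[0,0,0]},{"grip":0.8,"linear":[0,0,0],"rotation":[0,0,0]}]'; python3 -c "
from h import *
im=avg('scene',3).astype(np.uint8);cv2.imwrite('pics/j.png',im[:,:,::-1]);crop('pics/j.png',250,90,80,75,8,'pics/jc.png')
st();go(.552,.1736,.158,35)"
```

```text
time_s: 11.5
eef_pos: [0.5483, 0.1765, 0.1851]
eef_rot: [-0.0, 0.953, 0.302, -0.0]
wrist_force: [-0.1, -0.3, -0.8]
opening: 0.133
time_s: 11.67
eef_pos: [0.5492, 0.1731, 0.1861]
eef_rot: [0.0, 0.954, 0.3, 0.0]
wrist_force: [-0.2, 0.5, -1.1]
opening: 0.13
pos [0.5497 0.1729 0.1868] yaw 34.81 zdir [ 0.001 -0.    -1.   ] F [ 0.   0.  -0.8] T [-0.01  0.    0.03] op 0.131 q6 1.06 t 11.82
lin [0.23 0.07 2.88] rot [ 0.1 -0.1 -0.2] rows>= 0.7 t 11.8167
```

View pics/jc.png

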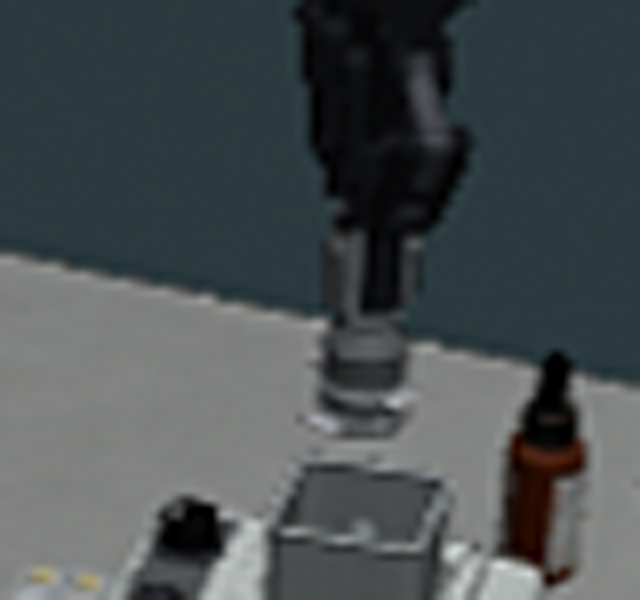

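```bash
python3 -m handwheel '[{"grip":0.8,"linear":[0.2,0.05,1],"rotation":[0,0,0]},{"grip":0.8,"linear":[0.2,0.05,2.5],"rotation":[0,0,0]},{"grip":0.8,"linear":[0.2,0.05,3.2],"rotation":[0,0,0]},{"grip":0.8,"linear":[0.2,0.05,3.2],"rotation":[0,0,0]},{"grip":0.8,"linear":[0.2,0.05,3.2],"rotation":[0,0,0]}]'; python3 -c "
from h import *
im=avg('scene',3).astype(np.uint8);cv2.imwrite('pics/k.png',im[:,:,::-1]);crop('pics/k.png',250,90,80,75,8,'pics/kc.png')
st();go(.552,.1736,.145,35)"
```

```text
time_s: 12.23
eef_pos: [0.5511, 0.1748, 0.1543]
eef_rot: [0.0, 0.954, 0.3, 0.0]
wrist_force: [0.1, 1.2, -1.1]
opening: 0.131
pos [0.5521 0.1751 0.1557] yaw 34.91 zdir [ 0.003  0.    -1.   ] F [-0.3  0.6 -0.6] T [-0.07  0.01 -0.01] op 0.131 q6 1.06 t 12.38
lin [-0.1   0.12  1.07] rot [ 0.1 -0.1 -0.1] rows>= 0.3 t 12.3833
```

View pics/kc.png

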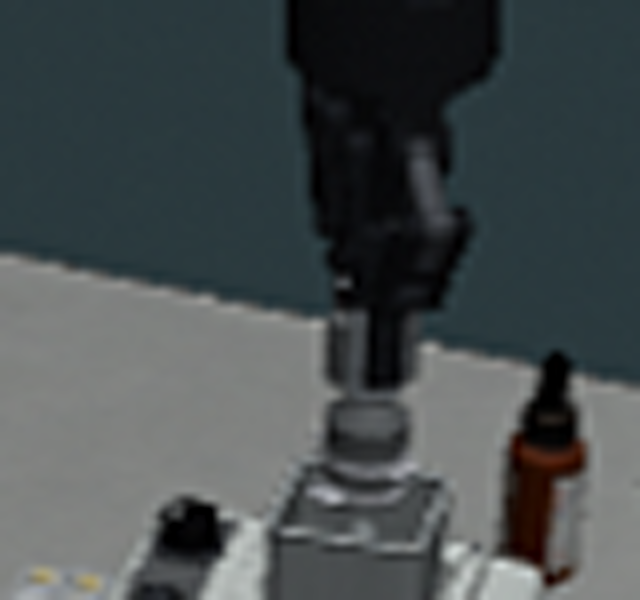

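```bash
python3 -m handwheel '[{"grip":0.8,"linear":[-0.08,0.1,0.6],"rotation":[0,0,0]},{"grip":0.8,"linear":[-0.08,0.1,1.2],"rotation":[0,0,0]},{"grip":0.8,"linear":[-0.08,0.1,1.2],"rotation":[0,0,0]},{"grip":0.8,"linear":[-0.08,0.1,1.2],"rotation":[0,0,0]}]'; python3 -c "
from h import *
st()";python3 -m handwheel '[{"grip":0.8,"linear":[0,0,0.3],"rotation":[0,0,0]},{"grip":0.8,"linear":[0,0,0.3],"rotation":[0,0,0]},{"grip":0.8,"linear":[0,0,0.3],"rotation":[0,0,0]}]'; python3 -c "
from h import *
st()";python3 -m handwheel '[{"grip":0.8,"linear":[0,0,0.3],"rotation":[0,0,0]},{"grip":0.8,"linear":[0,0,0.3],"rotation":[0,0,0]},{"grip":0.8,"linear":[0,0,0.3],"rotation":[0,0,0]}]'; python3 -c "
from h import *
st()"
```

```text
time_s: 12.72
eef_pos: [0.551, 0.1737, 0.1423]
eef_rot: [0.0, 0.954, 0.3, 0.0]
wrist_force: [-0.1, -0.2, 0.0]
opening: 0.13
pos [0.551  0.1737 0.1423] yaw 34.91 zdir [ 0. -0. -1.] F [-0.1 -0.2  0. ] T [ 0.03 -0.04 -0.04] op 0.13 q6 1.06 t 12.72
time_s: 12.97
eef_pos: [0.5514, 0.1738, 0.1399]
eef_rot: [0.0, 0.954, 0.3, 0.001]
wrist_force: [-0.5, 0.7, -0.7]
opening: 0.133
pos [0.5514 0.1738 0.1399] yaw 34.92 zdir [ 0.002  0.    -1.   ] F [-0.5  0.7 -0.7] T [ 0.03  0.06 -0.02] op 0.133 q6 1.06 t 12.97
time_s: 13.22
eef_pos: [0.5514, 0.1738, 0.1368]
eef_rot: [0.0, 0.954, 0.3, 0.001]
wrist_force: [0.5, 0.2, -1.8]
opening: 0.131
pos [0.5514 0.1738 0.1368] yaw 34.92 zdir [ 0.001  0.    -1.   ] F [ 0.5  0.2 -1.8] T [-0.01 -0.01  0.05] op 0.131 q6 1.06 t 13.22
```

```bash
python3 -m handwheel '[{"grip":0.8,"linear":[0,0,0.15],"rotation":[0,0,0]},{"grip":0.8,"linear":[0,0,0.15],"rotation":[0,0,0]},{"grip":0.8,"linear":[0,0,0.15],"rotation":[0,0,0]}]'; python3 -c "
from h import *
st()"
```

```text
time_s: 13.47
eef_pos: [0.5516, 0.1738, 0.1355]
eef_rot: [0.0, 0.954, 0.3, 0.001]
wrist_force: [0.3, 0.0, -0.4]
opening: 0.13
pos [0.5516 0.1738 0.1355] yaw 34.92 zdir [ 0.002  0.    -1.   ] F [ 0.3  0.  -0.4] T [-0.03 -0.03 -0.01] op 0.13 q6 1.06 t 13.47
```

```bash
python3 -m handwheel '[{"grip":0.8,"linear":[0,0,0.1],"rotation":[0,0,0]},{"grip":0.8,"linear":[0,0,0.1],"rotation":[0,0,0]}]'; python3 -c "
from h import *
st()"
```

```text
time_s: 13.63
eef_pos: [0.5516, 0.1737, 0.1344]
eef_rot: [0.0, 0.954, 0.3, 0.001]
wrist_force: [-0.0, -0.5, -0.9]
opening: 0.13
pos [0.5516 0.1737 0.1344] yaw 34.92 zdir [ 0.002 -0.    -1.   ] F [-0.  -0.5 -0.9] T [-0.13 -0.07 -0.03] op 0.13 q6 1.06 t 13.63
```

```bash
python3 -m handwheel '[{"grip":0.8,"linear":[0,0,0.15],"rotation":[0,0,0]},{"grip":0.8,"linear":[0,0,0.15],"rotation":[0,0,0]}]'; python3 -c "
from h import *
st()"
```

```text
time_s: 13.8
eef_pos: [0.5517, 0.1737, 0.133]
eef_rot: [0.0, 0.954, 0.3, 0.001]
wrist_force: [0.4, -1.0, -0.1]
opening: 0.132
pos [0.5517 0.1737 0.133 ] yaw 34.91 zdir [ 0.002 -0.    -1.   ] F [ 0.4 -1.  -0.1] T [-0.21 -0.13  0.02] op 0.132 q6 1.06 t 13.8
```

```bash
python3 -m handwheel '[{"grip":0.8,"linear":[-0.03,0.04,0.2],"rotation":[0,0,0]},{"grip":0.8,"linear":[-0.03,0.04,0.3],"rotation":[0,0,0]},{"grip":0.8,"linear":[-0.03,0.04,0.3],"rotation":[0,0,0]}]'; python3 -c "
from h import *
st()"
```

```text
time_s: 14.05
eef_pos: [0.5516, 0.1731, 0.1297]
eef_rot: [0.0, 0.954, 0.3, 0.001]
wrist_force: [1.2, -1.5, -0.9]
opening: 0.13
pos [0.5516 0.1731 0.1297] yaw 34.91 zdir [ 0.002 -0.    -1.   ] F [ 1.2 -1.5 -0.9] T [-0.32 -0.3  -0.  ] op 0.13 q6 1.06 t 14.05
```

```bash
python3 -m handwheel '[{"grip":0.8,"linear":[0,0.05,0.3],"rotation":[0,0,0]},{"grip":0.8,"linear":[0,0.05,0.6],"rotation":[0,0,0]},{"grip":0.8,"linear":[0,0.05,0.7],"rotation":[0,0,0]},{"grip":0.8,"linear":[0,0.05,0.7],"rotation":[0,0,0]}]'; python3 -c "
from h import *
st()"
```

```text
time_s: 14.38
eef_pos: [0.5516, 0.1729, 0.1224]
eef_rot: [0.0, 0.954, 0.3, 0.001]
wrist_force: [1.1, -0.6, -1.9]
opening: 0.128
pos [0.5516 0.1729 0.1224] yaw 34.91 zdir [ 0.001  0.    -1.   ] F [ 1.1 -0.6 -1.9] T [-0.18 -0.25 -0.01] op 0.128 q6 1.06 t 14.38
```

```bash
python3 -m handwheel '[{"grip":0.8,"linear":[0.03,0.02,0.3],"rotation":[0,0,0]},{"grip":0.8,"linear":[0.03,0.02,0.5],"rotation":[0,0,0]},{"grip":0.8,"linear":[0.03,0.02,0.5],"rotation":[0,0,0]}]'; python3 -c "
from h import *
st()"; python3 -m handwheel '[{"grip":0.8,"linear":[0,0,0.2],"rotation":[0,0,0]},{"grip":0.8,"linear":[0,0,0.3],"rotation":[0,0,0]},{"grip":0.8,"linear":[0,0,0.3],"rotation":[0,0,0]}]'; python3 -c "
from h import *
st()"
```

```text
time_s: 14.63
eef_pos: [0.5521, 0.173, 0.1178]
eef_rot: [0.0, 0.954, 0.3, 0.001]
wrist_force: [-0.3, -0.6, 2.5]
opening: 0.128
pos [0.5521 0.173  0.1178] yaw 34.92 zdir [ 0.002  0.    -1.   ] F [-0.3 -0.6  2.5] T [-0.24  0.03  0.  ] op 0.128 q6 1.06 t 14.63
time_s: 14.88
eef_pos: [0.5523, 0.173, 0.1153]
eef_rot: [0.0, 0.954, 0.3, 0.001]
wrist_force: [-1.6, -1.4, 4.1]
opening: 0.13
pos [0.5523 0.173  0.1153] yaw 34.92 zdir [ 0.002  0.    -1.   ] F [-1.6 -1.4  4.1] T [-0.2   0.27  0.04] op 0.13 q6 1.06 t 14.88
```

```bash
python3 -m handwheel '[{"grip":0.8,"linear":[0,0,0.2],"rotation":[0,0,0]},{"grip":0.8,"linear":[0,0,0.25],"rotation":[0,0,0]},{"grip":0.8,"linear":[0,0,0.25],"rotation":[0,0,0]}]'; python3 -c "
from h import *
st()"; python3 -m handwheel '[{"grip":0.8,"linear":[0,0,0.1],"rotation":[0,0,0]},{"grip":0.8,"linear":[0,0,0.1],"rotation":[0,0,0]},{"grip":0.8,"linear":[0,0,0.1],"rotation":[0,0,0]}]'; python3 -c "
from h import *
st()"
```

```text
time_s: 15.13
eef_pos: [0.5525, 0.173, 0.1131]
eef_rot: [0.0, 0.954, 0.3, 0.001]
wrist_force: [-2.1, -0.8, 5.8]
opening: 0.132
pos [0.5525 0.173  0.1131] yaw 34.92 zdir [ 0.002  0.    -1.   ] F [-2.1 -0.8  5.8] T [-0.2   0.3  -0.09] op 0.132 q6 1.06 t 15.13
time_s: 15.38
eef_pos: [0.5526, 0.1731, 0.1124]
eef_rot: [0.0, 0.954, 0.3, 0.001]
wrist_force: [-2.5, -1.4, 7.8]
opening: 0.132
pos [0.5526 0.1731 0.1124] yaw 34.92 zdir [ 0.003  0.    -1.   ] F [-2.5 -1.4  7.8] T [-0.12  0.4  -0.02] op 0.132 q6 1.06 t 15.38
```

```bash
python3 -m handwheel '[{"grip":0.8,"linear":[-0.03,0,0.1],"rotation":[0,0,0]},{"grip":0.8,"linear":[-0.03,0,0.1],"rotation":[0,0,0]},{"grip":0.8,"linear":[-0.03,0,0.1],"rotation":[0,0,0]}]'; python3 -c "
from h import *
st()"; python3 -m handwheel '[{"grip":0.8,"linear":[0,0,0.1],"rotation":[0,0,0]},{"grip":0.8,"linear":[0,0,0.1],"rotation":[0,0,0]},{"grip":0.8,"linear":[0,0,0.1],"rotation":[0,0,0]}]'; python3 -c "
from h import *
st()"
```

```text
time_s: 15.63
eef_pos: [0.5527, 0.1731, 0.1121]
eef_rot: [0.0, 0.954, 0.3, 0.002]
wrist_force: [-2.9, 0.4, 10.9]
opening: 0.131
pos [0.5527 0.1731 0.1121] yaw 34.92 zdir [ 0.004  0.001 -1.   ] F [-2.9  0.4 10.9] T [-0.08  0.58 -0.02] op 0.131 q6 1.06 t 15.63
time_s: 15.88
eef_pos: [0.5531, 0.1733, 0.112]
eef_rot: [0.0, 0.954, 0.3, 0.002]
wrist_force: [-4.7, -0.5, 16.3]
opening: 0.135
pos [0.5531 0.1733 0.112 ] yaw 34.93 zdir [ 0.005  0.001 -1.   ] F [-4.7 -0.5 16.3] T [-0.03  0.88  0.01] op 0.135 q6 1.06 t 15.88
```

```bash
python3 -m handwheel '[{"grip":0.8,"linear":[-0.08,-0.06,0.1],"rotation":[0,0,0]},{"grip":0.8,"linear":[-0.08,-0.06,0.1],"rotation":[0,0,0]},{"grip":0.8,"linear":[-0.08,-0.06,0.1],"rotation":[0,0,0]},{"grip":0.8,"linear":[-0.08,-0.06,0.1],"rotation":[0,0,0]}]'; python3 -c "
from h import *
st()
im=avg('scene',4).astype(np.uint8);cv2.imwrite('pics/l.png',im[:,:,::-1]);crop('pics/l.png',250,90,80,75,8,'pics/lc.png')
im=avg('top',1).astype(np.uint8);cv2.imwrite('pics/lt.png',im[:,:,::-1]);st()"
```

```text
time_s: 16.22
eef_pos: [0.553, 0.1734, 0.1119]
eef_rot: [0.001, 0.954, 0.3, 0.003]
wrist_force: [-4.1, -0.3, 19.4]
opening: 0.132
pos [0.553  0.1734 0.1119] yaw 34.93 zdir [ 0.007  0.001 -1.   ] F [-4.1 -0.3 19.4] T [-0.07  0.78 -0.04] op 0.132 q6 1.06 t 16.22
pos [0.553  0.1733 0.1119] yaw 34.93 zdir [ 0.007  0.001 -1.   ] F [-4.1 -0.3 18.7] T [-0.09  0.77 -0.05] op 0.131 q6 1.06 t 16.47
```

View pics/lc.png

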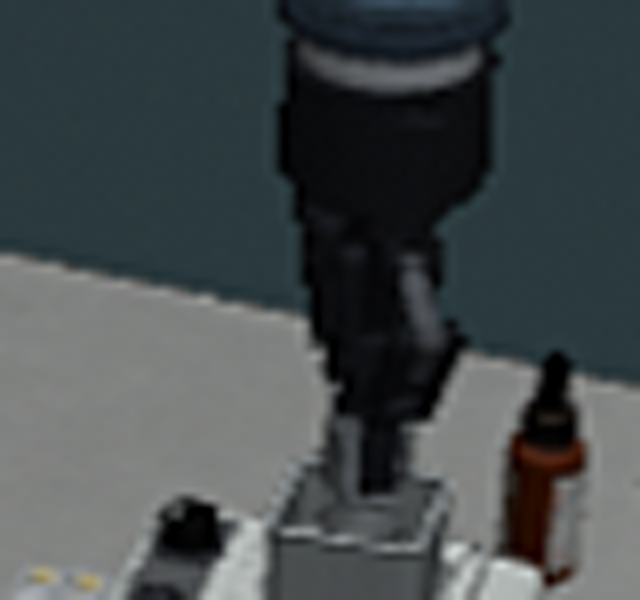

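View pics/l.png

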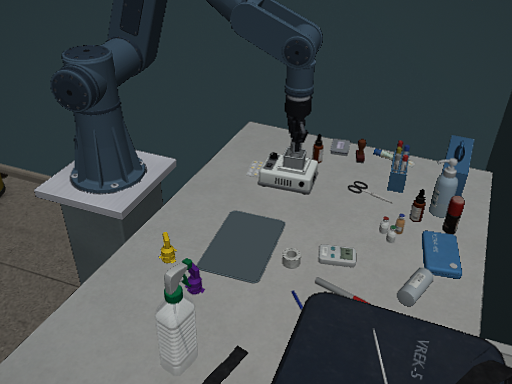

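The last picture shows the cutter down inside the cup, with the gripper fingers just above the rim at zoomed (380,490). The cup is unmoved, and the dropper bottle, blister and plaster roll are where they were.

```bash
python3 -c "
from h import *
st();print(ctrl.hand_in());st()"
```

```text
pos [0.553  0.1733 0.1119] yaw 34.93 zdir [ 0.007  0.001 -1.   ] F [-4.1 -0.3 18.7] T [-0.09  0.77 -0.05] op 0.131 q6 1.06 t 16.47
the job is handed in; nothing more can be done
None
the job is handed in; nothing more can be done
```

The mill is back together: the cup is seated and released, and the arm is gripping the cutter and holding it pressed down for you to tighten the locking screw. I handed in at 16.5 s.

- **Cup:** it reached the pocket floor, with 15 N of resistance at the expected height. In both camera views it sat square in the pocket before the cutter went on. It looked unmoved in the final scene view.
- **Cutter:** the splines meshed at the angle I picked it up at (yaw 35°), so no turning was needed. It met the collar at about the expected height. It stopped about 6 mm lower, within 0.5 mm of the home height I worked out.
- **Press:** the force was about 9 N at full collar travel, then rose steeply. The final hold is about 19 N downward with the grip still closed.
- **Checks that disagreed:** the two cameras differed by 2–6 mm, so I relied mainly on the top view and on contact forces. A sideways force of about 4 N remains on the gripper at the final hold. The arm hides the cutter's underside, so I judged full collar compression from height and force and couldn't see it.
- **Other items:** the final scene view shows the blister pack, dropper bottle, plaster roll and look-alikes where they were.

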